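Take the spare leaded panel from its case and hold it to the inspection light

ROBOT

A 7-joint arm with a two-finger parallel gripper is mounted at the origin on the work surface. World frame = base frame: x ahead of the robot, y to its left, z up, the work surface at z = 0. Lengths are in m, angles in rad, forces in N, time in s.
With the tool pointing down it reaches from about 0.4 to 0.85 m from the base axis. Payload 4.5 kg.
Tool frame: the origin (TCP) lies at the very end of the fingers, on their centre line; the grasp point (between the pads) lies 19 mm behind it (r.grip_point_offset is the distance from the TCP to the grasp point, in m); z points along the fingers, y is the line along which they close (so a half turn about z gives the same grasp; the last joint's range is limited). The gripper opens to 88 mm and grips with 3 to 60 N. Pads are 18 mm wide; open, the fingers measure 123 mm over their backs; the gripper's body (75 mm by 187 mm) begins 45 mm behind the grasp point.
Start: joints at [1.307, 0.689, -0.195, 1.565, 0.157, 0.902, -0.215], TCP at [0.183, -0.598, 0.239] pointing down, gripper open.
Joint ranges: [-3.01, 3.01], [-0.46, 2.08], [-1.47, 1.51], [0.13, 2.56], [-1, 4.14], [0.04, 2.09], [-2.66, 2.66]. Speed limits (rad/s): [2.57, 2.57, 3.14, 3.14, 3.14, 3.14, 3.14].

INTERFACE

Orientations are given as a unit quaternion [x, y, z, w].
In Python, from plant import r gives the robot as it stands.
- The arm moves only by the tool carry_out, never from a script. Its argument "rows" is a list of rows, each a list of 3 entries, a list of its own where there are three numbers: the shift along the tool's x, y, z in cm, then the turn, a rotation vector about the tool's x, y, z in degrees, then the closure, from 0 (fully open) to 1 (shut). A call has 1 to 12 rows; each row is the pose to reach, as a shift and turn from the pose commanded when the call began, along the tool's axes at that moment; what a row does not reach only later rows make up. A row lasts 1/10 s, in which the tool goes at most 50 mm and 8.59 degrees, less where a joint would pass 70% of its speed; a pose out of reach is approached as far as the arm can. A call with a gripper value outside its range is refused whole. The fingers move at their own pace and stop on an object; "newtons" is the grip in N (left out, the last holds). Time passes only in rows, so rows that repeat a pose let the fingers close. It gives the time, the measured TCP pose, the force, the opening and the grip force at its end, in the units of the state.
- r.get_state(): the state, without advancing time (a new reading comes with each control period).
- r.snapshot(name): name is "scene" or "top" or "wrist"; returns a dict with "image" (384x512x3 uint8, red, green, blue), "fx", "fy", "cx", "cy" (pixels), "pose" (4x4, takes a point from camera to world coordinates). Camera axes: x right, y up, looking along -z (the intrinsics and any distortion apply to the point x, -y, -z); pixel columns grow to the right and rows downward; lengths in m; the calibration is good to about 2 mm. A picture is of the moment at which its call begins. There is no depth.
- r.finish_job(): hands the job in; it is judged then, once.
The state is a dict: "clock": time; "q": joint angles; "qd": joint speeds; "joint_torque": joint torques, N m; "tool_pos": TCP position; "eef_rot": TCP orientation; "contact_force": force on the tool from outside, world axes, zero at the start; "moment": the same for the moment, N m; "opening": opening from 0.0 (shut) to 1.0 (fully open); "finger_force": force on a finger pad.
Only numpy, scipy, OpenCV 4.12 (cv2) and the standard library are available. Lean on these libraries where they do the work, as an engineer would, in place of code of your own. Each camera call takes 0.05 s, during which the arm holds its last target. There are 200 camera calls.

TASK

Lift the cover flap of the wooden case right up so that it stays standing open, draw the taller of the two leaded panels straight up out of its grooves, and hold it up for checking in front of the upright inspection light: upright, square to the lit face, in front of its middle and about 8 cm away from it, without touching the light. Finish while still holding it there, quite still; leave the flap open, the short panel in the case, and everything else on the bench as it is.

Things in the scene. Friction and masses are not known exactly. Their poses are not given: they have to be found in the camera images.
- case: wooden storage case, fixed: open box 200 (x) x 140 (y) x 138 high, cover flap on top, walls 12, floor 8 thick. Origin: centre of its underside; x points front (robot side) to rear, y along the hinge. Panels stand crosswise in upright grooves (13 wide, 8 deep; 100 free between the ribs) at x = -45 and x = +10; which panel has which groove varies. The flap's hinge is at x = +80, z = 138.
- flap (a joint): angle of the case's cover flap in rad: 0 shut (level), grows as its front edge swings up and to the rear, 1.57 upright, stop at 1.95. A stiff friction hinge: the flap stays at whatever angle it is left; about 2 to 4 N at the handle moves it.
- flap_handle (a point): middle of the flap's handle: a brass bar 10 in diameter, 80 long, parallel to the hinge (case y) on two posts at its ends, its centre 36 above the flap's upper face and 163 from the hinge line along the flap. The flap is 8 thick, as wide as the case, and reaches 180 from the hinge, 17 past the bar.
- flap_hinge (a point): middle of the flap's hinge line, which runs along the case's y at 80 behind the case's centre and 138 above the table, level with the shut flap's upper face. The point turns with the flap.
- tall_panel: the wanted part: the TALLER of the two leaded glass panels standing in the case, 110 wide (y) x 115 high (z) x 9 thick (x), about 0.3 kg, round pane (roundel) in its middle, edged by a grey lead strip 12 wide and 9 thick (glass inside 4 thick). Origin: centre of its underside. In the case its top edge is 123 above the table, 7 below the walls' rim; it lifts straight out.
- tall_panel_mid (a point): centre of the tall panel, 57.5 above its underside
- short_panel: the other leaded panel in the case, to be left there: 110 wide x 75 high x 9 thick, with crossed lead lines; origin at the centre of its underside; its top edge is 83 above the table
- inspection_light: upright inspection light, fixed: a plate 300 wide (y) x 220 high x 12 thick standing from 40 to 260 above the table on two feet (at y = +-110, 12 high, reaching 54 before the lit face and 66 behind it). Origin on the table below the lit face; the white lit face is vertical and looks along the body's -x.
- light_centre (a point): centre of the lit face, 150 above the table, axes as those of the inspection light: in front of the face is -x, y runs along the face, z up
- brush: flat bench brush lying on the table, wooden handle, about 200 long along its own x, 20 high at most (leave alone). Origin: at its underside.
- solder_reel: small steel-grey reel of solder standing on its end, 58 diameter x 45 high (leave alone). Origin: at its underside.
- flux_jar: small amber glass jar with a white cap, 56 diameter x 65 high (leave alone). Origin: at its underside.
- grozing_pliers: pliers with black handles lying flat along their own x, 180 long, 40 wide, 14 high (leave alone). Origin: at its underside.
- glass_cutter: pen-shaped brass glass cutter lying along its own x, 145 long, 13 thick (leave alone). Origin: at its underside.

How it is judged:
By the outcome, as a careful person would: the job done as asked, in the order asked, and still so for the second after the job is handed in, while the arm keeps its last pose, push and grip.
It also fails if it takes over 51 s, if anything falls off the work surface, if the arm or the gripper's body presses on something with over 40 N, if the wrist force passes 120 N, or if a joint passes its speed limit or range.

## Working session

There is one attempt and no reset: what is moved stays moved. The work goes in short steps, Python scripts to look and compute and a tool call to move; the robot and the scene stay as the last step left them, time stands still between calls to the robot, and variables do not carry over. Pictures are saved under pics/ and viewed, at most 10 in all, crops included, and the job is handed in when it is done.

Besides the shell and the picture viewer there is one more tool, called after "Request:" as a command line: name --argument value ..., lists and objects as JSON in quotes. carry_out: Moves the arm, as the interface text tells. Its arguments: {"type":"object","properties":{"rows":{"type":"array"},"newtons":{"type":"number"}},"required":["rows"]}

```bash
mkdir -p pics; ls
python3 - <<'E'
from plant import r
import cv2,pickle,numpy as np
d={}
for n in("scene","top"):
    s=r.snapshot(n);d[n]=s;cv2.imwrite(f"pics/{n}0.png",s["image"][...,::-1]);print(n,s["fx"],s["fy"],s["cx"],s["cy"],np.round(s["pose"],3).tolist(),[k for k in s])
pickle.dump(d,open("s0.pkl","wb"))
print(r.get_state())
E
```

```text
pics
scene 425.11203284171256 425.11203284171256 258.4201346543201 195.4982408294726 [[-0.989, -0.117, 0.093, 0.547], [0.149, -0.835, 0.53, 0.612], [0.015, 0.538, 0.843, 1.108], [0.0, 0.0, 0.0, 1.0]] ['image', 'fx', 'fy', 'cx', 'cy', 'pose']
top 485.54113770477556 485.54113770477556 246.5450273154812 196.8240358498138 [[-0.022, 0.98, -0.197, 0.138], [-1.0, -0.022, 0.002, -0.011], [-0.002, 0.197, 0.98, 1.701], [0.0, 0.0, 0.0, 1.0]] ['image', 'fx', 'fy', 'cx', 'cy', 'pose']
{'clock': 0.1, 'q': array([ 1.30681264,  0.68986767, -0.19450969,  1.56619755,  0.15733428,
        0.9025208 , -0.21511591]), 'qd': array([ 1.46007974e-04, -1.86269143e-03, -7.74001283e-04, -3.38927667e-03,
        7.40683848e-05,  6.38901317e-04,  2.92935663e-03]), 'joint_torque': array([-3.37932426e-03, -5.28508079e+01, -1.27140429e+00, -1.53840744e+01,
       -5.25228737e-02,  1.93451291e-03,  5.26391364e-05]), 'tool_pos': array([ 0.18315962, -0.59698639,  0.23802155]), 'eef_rot': array([ 9.88930679e-01,  1.48376114e-01, -1.94593098e-04, -7.76091408e-04]), 'contact_force': array([-0.59123643,  0.2533953 , -0.57362109]), 'moment': array([0.00531353, 0.0232561 , 0.01825372]), 'finger_force': 0.0, 'opening': 0.9978918134287313}
```

View pics/scene0.png

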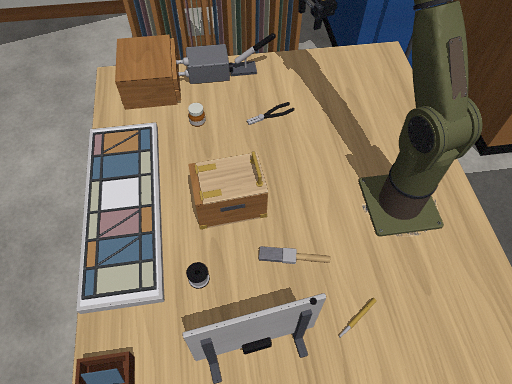

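View pics/top0.png

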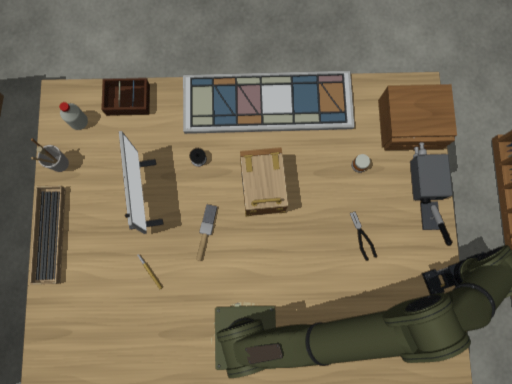

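The scene view shows the case at about (228,187), with its handle at (257,168) on the robot side. The light is at (255,330), seen from behind. In the top view the case is at (264,182), its handle at (267,200), and the light at (133,182). Next I'll enlarge both for corner reading.

```bash
cat > h.py <<'E'
import numpy as np,cv2
from scipy.spatial.transform import Rotation as R
def ray(s,u,v):
    d=np.array([(u-s["cx"])/s["fx"],-(v-s["cy"])/s["fy"],-1.]);P=s["pose"];return P[:3,3],P[:3,:3]@d
def onz(s,u,v,z):
    o,d=ray(s,u,v);return o+d*(z-o[2])/d[2]
def proj(s,p):
    P=s["pose"];c=P[:3,:3].T@(np.array(p)-P[:3,3]);return np.array([s["cx"]+s["fx"]*c[0]/-c[2],s["cy"]-s["fy"]*c[1]/-c[2]])
def tri(rs):
    A=0;b=0
    for o,d in rs:
        d=d/np.linalg.norm(d);M=np.eye(3)-np.outer(d,d);A=A+M;b=b+M@o
    return np.linalg.solve(A,b)
def crop(s,u0,v0,w,h,k):
    im=cv2.resize(s["image"][v0:v0+h,u0:u0+w,::-1],None,fx=k,fy=k,interpolation=cv2.INTER_CUBIC)
    for u in range(-(-u0//10)*10,u0+w,10):
        cv2.line(im,((u-u0)*k,0),((u-u0)*k,6),(0,0,255),1);cv2.putText(im,str(u),((u-u0)*k,16),0,.33,(0,0,255),1)
    for v in range(-(-v0//10)*10,v0+h,10):
        cv2.line(im,(0,(v-v0)*k),(6,(v-v0)*k),(0,0,255),1);cv2.putText(im,str(v),(8,(v-v0)*k+4),0,.33,(0,0,255),1)
    return im
E
python3 - <<'E'
import pickle,cv2,numpy as np
from h import *
d=pickle.load(open("s0.pkl","rb"))
a=crop(d["top"],232,144,66,75,6);b=crop(d["scene"],184,145,90,85,5)[:450]
c=np.zeros((600,800,3),np.uint8)
a=crop(d["top"],232,144,66,75,4);c[:300,:264]=a
a=crop(d["scene"],184,145,90,75,4);c[:300,264:624]=a
a=crop(d["top"],114,128,44,108,4)[:300];a=crop(d["top"],114,126,44,110,4)
c[:300,624:800]=a[:300]
a=crop(d["scene"],176,285,155,74,4);c[300:596,:620]=a
a=crop(d["top"],114,165,44,74,4);c[300:596,624:800]=a
cv2.imwrite("pics/c1.png",c)
E
```

```text
(no output)
```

View pics/c1.png

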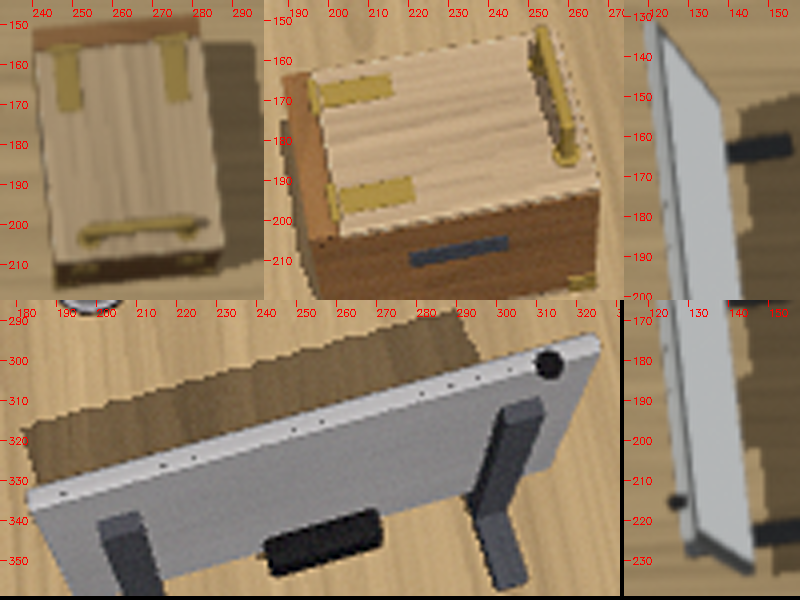

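Run:
```python
import pickle
from h import *
d=pickle.load(open("s0.pkl","rb"));T,S=d["top"],d["scene"]
np.set_printoptions(precision=4,suppress=True)
for n,s,p,z in[("flapRL",T,(241.5,156.5),.138),("flapRR",T,(282,153.5),.138),("flapFL",T,(245.5,209.7),.138),("flapFR",T,(287.5,205.2),.138),
 ("sRL",S,(203.5,203.7),.138),("sRR",S,(195.5,165.5),.138),("sFL",S,(267.5,192),.138),
 ("litT+",T,(123.5,135.5),.26),("litT-",T,(133,221.7),.26),("litB+",T,(138.5,152.2),.04),("litB-",T,(146,233),.04),
 ("slit+",S,(181.5,332.5),.26),("slit-",S,(324,293.7),.26)]: print(n,onz(s,*p,z))
for a,b in[((252,202.5),(260.5,182.5)),((283.2,199.5),(253.5,152.5)),((267.6,201),(257,167.5)),((245.5,209.7),(267.5,192)),((123.5,135.5),(181.5,332.5)),((133,221.7),(324,293.7)),((241.5,156.5),(203.5,203.7))]:
  print("tri",tri([ray(T,*a),ray(S,*b)]))
```

```text
flapRL [ 0.5897 -0.0003  0.138 ]
flapRR [ 0.597  -0.1359  0.138 ]
flapFL [ 0.4092 -0.0097  0.138 ]
flapFR [ 0.421  -0.1474  0.138 ]
sRL [0.5893 0.0078 0.138 ]
sRR [ 0.6015 -0.1216  0.138 ]
sFL [ 0.4143 -0.0051  0.138 ]
litT+ [0.6305 0.3642 0.26  ]
litT- [0.3591 0.3282 0.26  ]
litB+ [0.6423 0.3664 0.04  ]
litB- [0.3526 0.3343 0.04  ]
slit+ [0.6502 0.3728 0.26  ]
slit- [0.3555 0.3363 0.26  ]
tri [ 0.4301 -0.0312  0.1494]
tri [ 0.4357 -0.1322  0.1557]
tri [ 0.4329 -0.0817  0.1513]
tri [ 0.4119 -0.0103  0.1289]
tri [0.6465 0.3687 0.2341]
tri [0.357  0.3319 0.2531]
tri [0.5913 0.0003 0.1273]
```

```bash
cat >> h.py <<'E'
def goto(st,p,yaw_ty,tilt=0):
    """shift(cm), rotvec(deg) in tool axes from st to TCP p, tool down with tool y at world yaw"""
    c,s=np.cos(np.radians(yaw_ty)),np.sin(np.radians(yaw_ty))
    y=np.array([c,s,0]);z=np.array([0,0,-1.]);x=np.cross(y,z)
    G=R.from_matrix(np.c_[x,y,z]);C=R.from_quat(st["eef_rot"])
    return np.round(C.inv().apply(np.array(p)-st["tool_pos"])*100,2),np.round((C.inv()*G).as_rotvec(degrees=True),2)
E
python3 - <<'E'
import pickle
from h import *
from plant import r
d=pickle.load(open("s0.pkl","rb"));T,S=d["top"],d["scene"]
for a,s in[((267.2,200.6),T),((256.6,167.1),S)]:print(onz(s,*a,.174))
print(goto(r.get_state(),[.432,-.08,.30],4.4))
E
```

```text
[ 0.43093043 -0.07988347  0.174     ]
[ 0.43561742 -0.066111    0.174     ]
(array([ 38.96, -42.13,  -6.14]), array([-8.000e-02, -5.000e-02, -7.733e+01]))
```

Request:
carry_out --rows '[[[3.3,-3.5,-2],[0,0,-6.5],0.5],[[6.5,-7,-4],[0,0,-13],0.5],[[9.8,-10.5,-6.1],[0,0,-19.5],0.5],[[13,-14,-6.1],[0,0,-26],0.5],[[16.3,-17.5,-6.1],[0,0,-32.5],0.5],[[19.5,-21,-6.1],[0,0,-39],0.5],[[22.8,-24.5,-6.1],[0,0,-45.5],0.5],[[26,-28,-6.1],[0,0,-52],0.5],[[29.3,-31.5,-6.1],[0,0,-58.5],0.5],[[32.5,-35.1,-6.1],[0,0,-65],0.5],[[35.8,-38.6,-6.1],[0,0,-71.5],0.5],[[39,-42.1,-6.1],[0,0,-77.3],0.5]]'

```text
clock: 1.3
tool_pos: [0.4331, -0.0789, 0.2997]
eef_rot: [0.678, 0.735, -0.0, 0.0]
contact_force: [0.4, -0.7, 0.3]
opening: 0.501
finger_force: 0.0
```

Run:
```python
from plant import r
import cv2,pickle
from h import *
d={}
for n in("scene","wrist"):d[n]=r.snapshot(n)
d["st"]=r.get_state();pickle.dump(d,open("s1.pkl","wb"))
st=d["st"];print(st["clock"],st["tool_pos"],st["eef_rot"],st["opening"],st["q"])
print(goto(st,[.432,-.08,.30],4.4))
w=d["wrist"];print(w["fx"],w["cx"],w["cy"],np.round(w["pose"],3).tolist())
c=np.zeros((384,800,3),np.uint8);c[:,:512]=w["image"][...,::-1];c[:,512:]=cv2.resize(d["scene"]["image"][60:252,170:314,::-1],(288,384),interpolation=cv2.INTER_CUBIC)
cv2.imwrite("pics/w1.png",c)
```

```text
1.4 [ 0.43551906 -0.07366366  0.30036438] [ 6.74830755e-01  7.37966689e-01  2.93570922e-03 -1.18182061e-05] 0.4992036402087169 [ 0.52184244  0.41470527 -0.65515746  1.99185361  0.33131918  0.83729836
 -0.22700533]
(array([-0.6 , -0.41,  0.03]), array([ 0.25, -0.23,  0.72]))
307.792472818993 255.07680516554873 195.6698412014716 [[0.995, -0.09, -0.032, 0.429], [0.095, 0.959, 0.268, 0.0], [0.006, -0.27, 0.963, 0.447], [0.0, 0.0, 0.0, 1.0]]
```

View pics/w1.png

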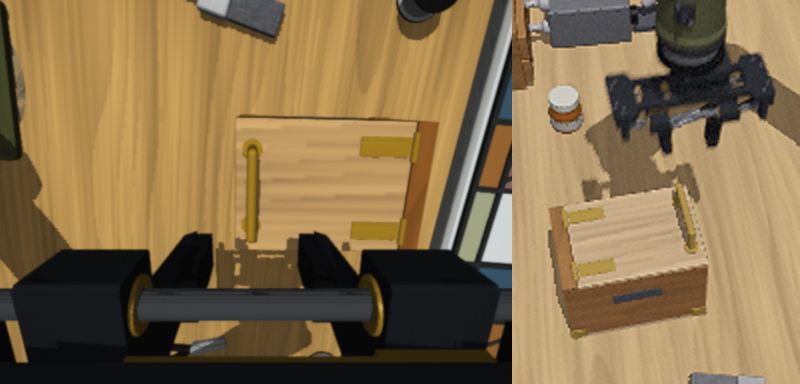

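The wrist view shows the bar running from (252,147) to (251,241), and the flap's corners at (236,117) and (419,121). The gripper's body is long along the closing axis.

Run:
```python
from plant import r
import cv2,pickle
from h import *
d=pickle.load(open("s1.pkl","rb"))
w=r.snapshot("wrist");st=r.get_state();pickle.dump((w,st),open("s2.pkl","wb"))
np.set_printoptions(precision=4,suppress=True)
hs=cv2.cvtColor(w["image"],cv2.COLOR_RGB2HSV)
m=cv2.inRange(hs,(18,130,60),(32,255,255));m[255:]=0
n,l,s,c=cv2.connectedComponentsWithStats(m)
for i in range(1,n):
    if s[i,4]>150: print(s[i],c[i])
print(goto(st,[.432,-.08,.30],4.4),st["tool_pos"])
for p,z in[((252,147),.174),((251,241),.174),((236,117),.138),((419,121),.138)]:print(onz(d["wrist"],*p,z),onz(w,*p,z))
cv2.imwrite("pics/m.png",m)
```

```text
[    0     0   495   255 83750] [205.0511 108.2781]
[ 361  127   63   33 1477] [392.4868 142.6012]
[ 242  134   23  107 1575] [253.099  185.3403]
[ 352  213   58   29 1186] [380.9654 227.3457]
[338 247  62   8 247] [357.7206 249.834 ]
(array([-0.25, -0.19, -0.02]), array([ 0.05, -0.09,  0.36])) [ 0.4337 -0.0774  0.2998]
[ 0.4311 -0.0314  0.174 ] [ 0.4294 -0.0354  0.174 ]
[ 0.4385 -0.1209  0.174 ] [ 0.4362 -0.1249  0.174 ]
[ 0.4132 -0.0082  0.138 ] [ 0.4116 -0.0123  0.138 ]
[0.5918 0.005  0.138 ] [ 0.5897 -0.0001  0.138 ]
```

Run:
```python
import cv2,pickle
from h import *
w,st=pickle.load(open("s2.pkl","rb"))
np.set_printoptions(precision=4,suppress=True)
m=cv2.imread("pics/m.png",0)[134:241,242:265]
P=[]
for v in range(134,241,8):
    u=np.where(m[v-134]>0)[0]+242;print(v,u.min(),u.max(),end="; ")
    if v>155:P.append(onz(w,u.mean(),v,.174)[:2])
P=np.array(P);f=np.polyfit(P[:,1],P[:,0],1);print(f,np.degrees(np.arctan(-f[0])))
print(P[0],P[-1],onz(w,252,135,.174),onz(w,252,240.5,.174))
# edges of flap: brightness transitions top edge rows
g=cv2.cvtColor(w["image"],cv2.COLOR_RGB2HSV)
for u in(250,300,340):print(u,[tuple(w["image"][v,u]) for v in range(112,124,1)])
```

```text
134 253 255; 142 244 264; 150 243 264; 158 248 260; 166 247 259; 174 247 259; 182 247 260; 190 247 260; 198 247 259; 206 247 259; 214 246 258; 222 242 262; 230 246 259; 238 247 257; [-0.0672  0.4287] 3.845012455211125
[ 0.432 -0.045] [ 0.4369 -0.1217] [ 0.4285 -0.0251  0.174 ] [ 0.4371 -0.1243  0.174 ]
250 [(np.uint8(139), np.uint8(105), np.uint8(41)), (np.uint8(123), np.uint8(90), np.uint8(41)), (np.uint8(152), np.uint8(117), np.uint8(69)), (np.uint8(189), np.uint8(150), np.uint8(95)), (np.uint8(202), np.uint8(162), np.uint8(104)), (np.uint8(206), np.uint8(166), np.uint8(108)), (np.uint8(208), np.uint8(167), np.uint8(108)), (np.uint8(209), np.uint8(168), np.uint8(110)), (np.uint8(211), np.uint8(170), np.uint8(110)), (np.uint8(211), np.uint8(170), np.uint8(111)), (np.uint8(211), np.uint8(170), np.uint8(110)), (np.uint8(207), np.uint8(167), np.uint8(109))]
300 [(np.uint8(157), np.uint8(124), np.uint8(74)), (np.uint8(117), np.uint8(95), np.uint8(64)), (np.uint8(111), np.uint8(89), np.uint8(62)), (np.uint8(157), np.uint8(124), np.uint8(81)), (np.uint8(193), np.uint8(155), np.uint8(99)),
[... 192 characters left out ...]
.uint8(204), np.uint8(165), np.uint8(106)), (np.uint8(201), np.uint8(161), np.uint8(104)), (np.uint8(198), np.uint8(158), np.uint8(102))]
340 [(np.uint8(174), np.uint8(137), np.uint8(78)), (np.uint8(146), np.uint8(116), np.uint8(72)), (np.uint8(111), np.uint8(89), np.uint8(62)), (np.uint8(127), np.uint8(100), np.uint8(69)), (np.uint8(172), np.uint8(136), np.uint8(87)), (np.uint8(199), np.uint8(161), np.uint8(104)), (np.uint8(207), np.uint8(168), np.uint8(109)), (np.uint8(208), np.uint8(167), np.uint8(108)), (np.uint8(207), np.uint8(167), np.uint8(108)), (np.uint8(205), np.uint8(164), np.uint8(106)), (np.uint8(202), np.uint8(162), np.uint8(104)), (np.uint8(198), np.uint8(159), np.uint8(102))]
```

Request:
carry_out --rows '[[[0,0.2,4],[0,0,0.5],0.5],[[0,0.2,8],[0,0,0.5],0.5],[[0,0.2,11],[0,0,0.5],0.5],[[0,0.2,13.5],[0,0,0.5],0.5],[[0,0.2,14.5],[0,0,0.5],0.5],[[0,0.2,14.5],[0,0,0.5],0.5],[[0,0.2,14.5],[0,0,0.5],1],[[0,0.2,14.5],[0,0,0.5],1],[[0,0.2,14.5],[0,0,0.5],1],[[0,0.2,14.5],[0,0,0.5],1],[[0,0.2,14.5],[0,0,0.5],1]]' --newtons 12

```text
clock: 2.55
tool_pos: [0.4355, -0.0805, 0.1552]
eef_rot: [0.683, 0.731, 0.001, 0.001]
contact_force: [0.6, -1.1, 1.1]
opening: 0.095
finger_force: 11.8
```

Run:
```python
from plant import r
s=r.get_state();print(s["tool_pos"],s["eef_rot"],s["contact_force"],s["opening"]*88,s["finger_force"],s["clock"])
import numpy as np
for t in np.arange(0,1.86,.15):
    # bar relative to start, plane x(case),z ; hinge at +163,-36 from bar
    c,k=np.cos(t),np.sin(t)
    print(round(t,2),np.round([100*(0.163-(0.163*c-0.036*k)),100*((0.163*k+0.036*c)-0.036)],2))
```

```text
[ 0.43545592 -0.08052938  0.15518649] [6.82904306e-01 7.30507220e-01 6.20993640e-04 7.24099201e-04] [ 0.57797354 -1.12509211  1.11291624] 8.363841560150481 11.764431148767471 2.55
0.0 [0. 0.]
0.15 [0.72 2.4 ]
0.3 [1.79 4.66]
0.45 [3.19 6.73]
0.6 [4.88 8.57]
0.75 [ 6.83 10.14]
0.9 [ 8.99 11.41]
1.05 [11.31 12.33]
1.2 [13.75 12.9 ]
1.35 [16.24 13.09]
1.5 [18.74 12.91]
1.65 [21.18 12.36]
1.8 [23.51 11.46]
```

Request:
carry_out --rows '[[[0,0.33,-1.21],[0,0,0],1],[[0,0.72,-2.4],[0,0,0],1],[[0,1.23,-3.55],[0,0,0],1],[[0,1.79,-4.66],[0,0,0],1],[[0,2.46,-5.72],[0,0,0],1],[[0,3.19,-6.73],[0,0,0],1],[[0,4.01,-7.68],[0,0,0],1],[[0,4.88,-8.57],[0,0,0],1],[[0,5.83,-9.39],[0,0,0],1],[[0,6.83,-10.14],[0,0,0],1],[[0,6.83,-10.14],[0,0,0],1]]'

```text
clock: 3.65
tool_pos: [0.5066, -0.0753, 0.2559]
eef_rot: [0.683, 0.731, 0.003, 0.002]
contact_force: [9.6, 1.0, -13.1]
opening: 0.094
finger_force: 12.9
```

Request:
carry_out --rows '[[[0,1.2,-0.45],[0,0,0],1],[[0,2.28,-1.0],[0,0,0],1],[[0,3.4,-1.47],[0,0,0],1],[[0,4.57,-1.91],[0,0,0],1],[[0,5.76,-2.22],[0,0,0],1],[[0,6.97,-2.46],[0,0,0],1],[[0,8.2,-2.58],[0,0,0],1],[[0,9.41,-2.65],[0,0,0],1],[[0,9.41,-2.65],[0,0,0],1]]'

```text
clock: 4.55
tool_pos: [0.5964, -0.069, 0.2812]
eef_rot: [0.683, 0.731, -0.001, -0.001]
contact_force: [1.7, 0.8, -7.7]
opening: 0.086
finger_force: 12.4
```

Request:
carry_out --rows '[[[0,1.25,0.1],[0,0,0],1],[[0,2.45,0.27],[0,0,0],1],[[0,3.65,0.5],[0,0,0],1],[[0,4.84,0.81],[0,0,0],1],[[0,6.0,1.2],[0,0,0],1],[[0,7.1,1.7],[0,0,0],1],[[0,7.1,1.7],[0,0,0],1],[[0,7.1,1.7],[0,0,0],1]]'

```text
clock: 5.35
tool_pos: [0.666, -0.064, 0.2644]
eef_rot: [0.682, 0.731, -0.001, -0.002]
contact_force: [-2.1, 3.2, -8.8]
opening: 0.08
finger_force: 12.5
```

Run:
```python
from plant import r
import cv2,pickle
from h import *
d={n:r.snapshot(n) for n in("scene","top","wrist")};st=d["st"]=r.get_state();pickle.dump(d,open("s3.pkl","wb"))
print(st["tool_pos"],st["contact_force"],st["clock"],st["q"])
c=np.zeros((600,800,3),np.uint8)
c[:288,:384]=cv2.resize(d["wrist"]["image"][...,::-1],(384,288))
c[:384,400:800]=crop(d["scene"],174,120,100,96,4)
c[300:600,:264]=crop(d["top"],232,144,66,75,4)
cv2.imwrite("pics/a3.png",c)
```

```text
[ 0.66574365 -0.06400419  0.26460124] [-3.14387699  3.9645016  -9.98954857] 5.5 [ 0.30283324  0.77033436 -0.55960995  1.37210841  0.42137958  1.12193797
 -0.24466722]
```

View pics/a3.png

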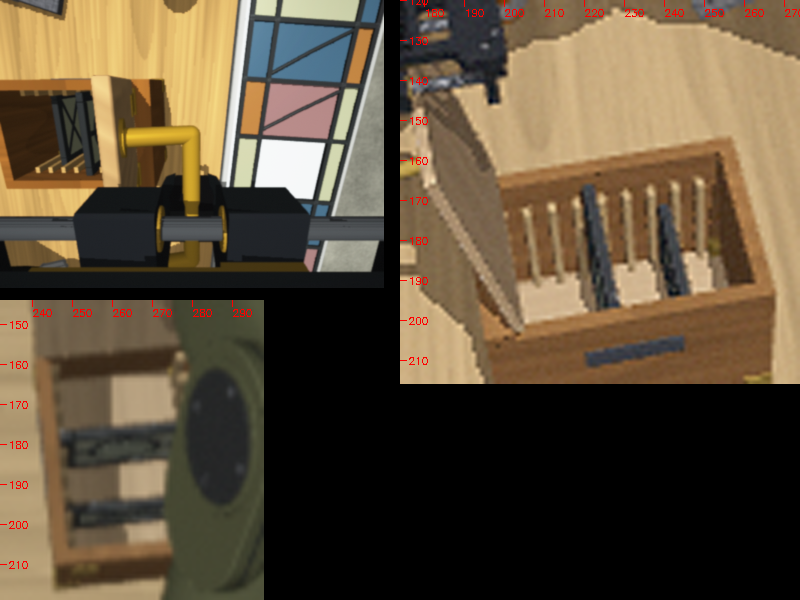

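The wrist view shows the flap standing open with the bar held at (192,180). The scene view shows the taller, rear panel's top edge from (219,166) to (228,197), so it stands in the x=+10 groove. The hand's body (±93 mm) would foul the open flap there. I'll open the flap almost to its stop and grasp with the tool tilted about the case's y axis.

Request:
carry_out --rows '[[[0,0.45,0.3],[0,0,0],1],[[0,0.9,0.55],[0,0,0],1],[[0,1.3,0.82],[0,0,0],1],[[0,1.75,1.1],[0,0,0],1],[[0,1.75,1.1],[0,0,0],1],[[0,1.75,1.1],[0,0,0],1]]'

```text
clock: 6.1
tool_pos: [0.6847, -0.0628, 0.2547]
eef_rot: [0.683, 0.731, 0.0, -0.0]
contact_force: [-3.0, 4.3, -6.7]
opening: 0.08
finger_force: 12.4
```

Request:
carry_out --rows '[[[0,0,0],[0,0,0],0.83],[[0,0,0],[0,0,0],0.83],[[0,0,-0.8],[0,0,0],0.83],[[0,0.2,-2.5],[0,0,0],0.83],[[0,0.3,-5.5],[0,0,0],0.83],[[0,0.3,-9],[0,0,0],0.83],[[0,-3.5,-9.5],[0,0,0],0.8],[[0,-8,-9.5],[0,0,0],0.65],[[0,-12.5,-9.5],[0,0,0],0.65],[[0,-15.9,-9.5],[0,0,0],0.65],[[0,-15.9,-9.5],[0,0,0],0.65],[[0,-15.9,-9.5],[0,0,0],0.65]]'

```text
clock: 7.3
tool_pos: [0.5272, -0.0749, 0.3512]
eef_rot: [0.683, 0.73, 0.001, 0.002]
contact_force: [-0.6, 0.2, -0.4]
opening: 0.349
finger_force: 0.0
```

Run:
```python
from plant import r
import cv2,pickle
from h import *
d={n:r.snapshot(n) for n in("scene","wrist")};st=d["st"]=r.get_state();pickle.dump(d,open("s4.pkl","wb"))
print(st["tool_pos"],st["eef_rot"],st["contact_force"],st["clock"],st["opening"])
c=np.zeros((600,800,3),np.uint8)
c[:384,:512]=d["wrist"]["image"][...,::-1]
c[384:600,:800]=crop(d["scene"],120,140,200,54,4)
c[:384,512:]=cv2.resize(d["scene"]["image"][60:252,170:314,::-1],(288,384),interpolation=cv2.INTER_CUBIC)
cv2.imwrite("pics/a4.png",c)
```

```text
[ 0.52821194 -0.07431459  0.35051187] [0.68306462 0.73035618 0.00112735 0.00114403] [ 0.1811555  -0.19664446  0.40871612] 7.4 0.34848961885684543
```

View pics/a4.png

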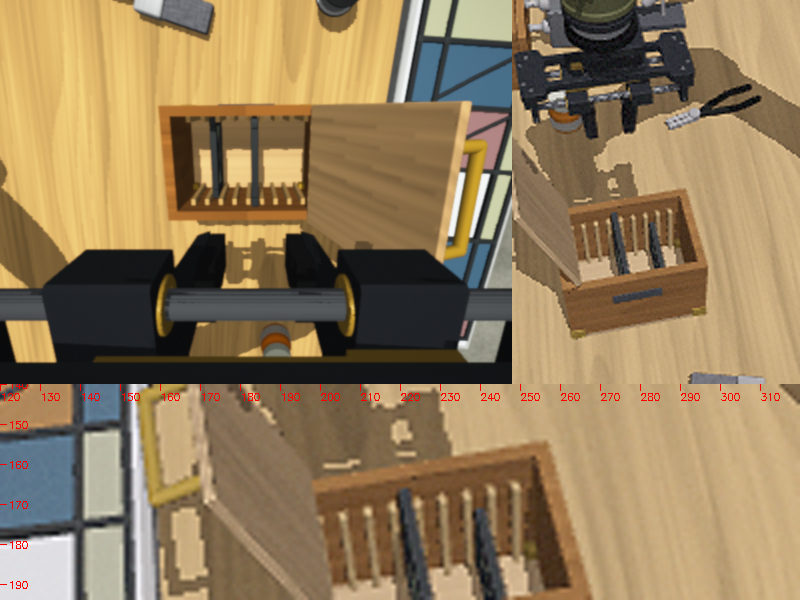

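The wrist view shows the tall panel's top edge at columns 250–261, rows 117–206, and the short panel's at about column 216. The flap stands open at right.

Run:
```python
import cv2,pickle
from h import *
d=pickle.load(open("s4.pkl","rb"));w=d["wrist"];st=d["st"]
np.set_printoptions(precision=4,suppress=True)
g=cv2.cvtColor(w["image"],cv2.COLOR_RGB2GRAY).astype(int)
P=[]
for v in range(114,212,6):
    u=[x for x in range(242,270) if g[v,x]<85]
    if u: p=onz(w,(u[0]+u[-1])/2,v,.123);P.append(p[:2]);print(v,u[0],u[-1],p,onz(w,u[0],v,.123)[0]-onz(w,u[-1],v,.123)[0])
P=np.array(P);f=np.polyfit(P[2:-2,1],P[2:-2,0],1);print(f,np.degrees(np.arctan(-f[0])),np.polyval(f,-.0745))
for n,p,z in[("rimFL",(161,107),.13),("rimFR?",(172,219),.13),("rearL",(310,105),.13)]:print(n,onz(w,*p,z))
print(w["pose"].round(3).tolist())
```

```text
120 250 258 [ 0.5232 -0.0177  0.123 ] -0.009413620418154078
126 251 258 [ 0.5242 -0.0246  0.123 ] -0.008280393750859205
132 250 258 [ 0.5241 -0.0316  0.123 ] -0.009513318642932034
138 250 258 [ 0.5245 -0.0386  0.123 ] -0.009563963887267657
144 250 258 [ 0.525  -0.0457  0.123 ] -0.009615151248843823
150 252 258 [ 0.5267 -0.0528  0.123 ] -0.007250323939719028
156 252 258 [ 0.5272 -0.0601  0.123 ] -0.0072895491698812265
162 252 257 [ 0.5271 -0.0675  0.123 ] -0.00610760083326034
168 252 258 [ 0.5282 -0.0749  0.123 ] -0.007369286840027467
174 252 258 [ 0.5287 -0.0824  0.123 ] -0.007409813437735946
180 252 258 [ 0.5292 -0.09    0.123 ] -0.007450788243315243
186 251 261 [ 0.5309 -0.0976  0.123 ] -0.012487310376429583
192 242 269 [ 0.5308 -0.1054  0.123 ] -0.03390388827383417
198 242 269 [ 0.5313 -0.1133  0.123 ] -0.03409453491928993
204 242 269 [ 0.5319 -0.1212  0.123 ] -0.03428733775717585
210 242 263 [ 0.5286 -0.1295  0.123 ] -0.026817753229411823
[-0.0921  0.5212] 5.26229852895711 0.5280616170853298
rimFL [ 0.4161 -0.0101  0.13  ]
rimFR? [ 0.4276 -0.1458  0.13  ]
rearL [0.5859 0.0034 0.13  ]
[[0.998, -0.063, -0.022, 0.522], [0.066, 0.959, 0.276, -0.003], [0.003, -0.276, 0.961, 0.497], [0.0, 0.0, 0.0, 1.0]]
```

Request:
carry_out --rows '[[[0,0.2,0],[-6,0,-0.6],0.65],[[0,0.4,0],[-12,0,-0.6],0.65],[[0,0.45,2],[-17.5,0,-0.6],0.65],[[0,0.45,6],[-17.5,0,-0.6],0.65],[[0,0.45,10.5],[-17.5,0,-0.6],0.65],[[0,0.45,15],[-17.5,0,-0.6],0.65],[[0,0.45,19],[-17.5,0,-0.6],0.65],[[0,0.45,21],[-17.5,0,-0.6],0.65],[[0,0.45,22],[-17.5,0,-0.6],0.65],[[0,0.45,22],[-17.5,0,-0.6],0.65],[[0,0.45,22],[-17.5,0,-0.6],0.65]]'

```text
clock: 8.5
tool_pos: [0.5328, -0.0737, 0.1293]
eef_rot: [0.671, 0.726, 0.111, 0.104]
contact_force: [0.3, -0.7, -0.7]
opening: 0.353
finger_force: 0.0
```

Run:
```python
from plant import r
import cv2,pickle
from h import *
d={n:r.snapshot(n) for n in("scene","wrist")};st=d["st"]=r.get_state();pickle.dump(d,open("s5.pkl","wb"))
C=R.from_quat(st["eef_rot"]).as_matrix().round(4);print(st["tool_pos"],C.tolist(),st["contact_force"],st["clock"],"grasp",st["tool_pos"]-.019*C[:,2])
c=np.zeros((400,800,3),np.uint8)
c[:288,:384]=cv2.resize(d["wrist"]["image"][...,::-1],(384,288))
c[:384,400:800]=crop(d["scene"],174,120,100,96,4)
cv2.imwrite("pics/a5.png",c)
```

```text
[ 0.53176692 -0.07381769  0.12857514] [[-0.0789, 0.9513, 0.298], [0.9969, 0.0757, 0.0225], [-0.0012, 0.2988, -0.9543]] [-0.56912715 -0.10356364  0.10278552] 8.6 grasp [ 0.52610492 -0.07424519  0.14670684]
```

View pics/a5.png

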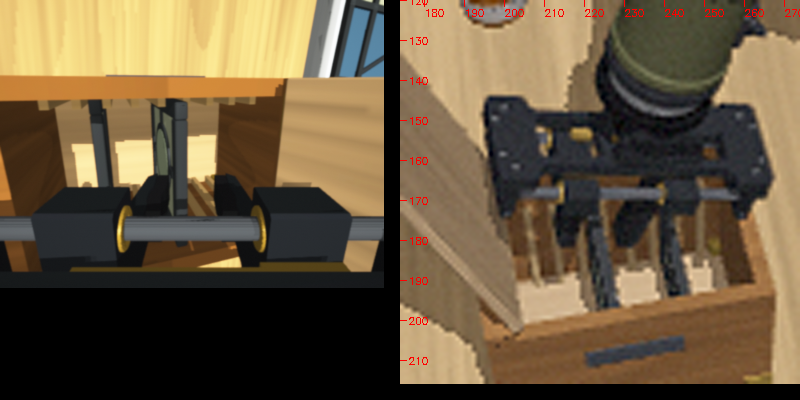

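Request:
carry_out --rows '[[[0,-0.15,0.6],[0,0,0],0.65],[[0,-0.3,1.2],[0,0,0],0.65],[[0,-0.47,1.75],[0,0,0],0.65],[[0,-0.62,2.29],[0,0,0],0.65],[[0,-0.62,2.29],[0,0,0],0.65],[[0,-0.62,2.29],[0,0,0],0.65]]'

```text
clock: 9.2
tool_pos: [0.5312, -0.0743, 0.1062]
eef_rot: [0.671, 0.726, 0.11, 0.103]
contact_force: [0.2, 0.9, 0.6]
opening: 0.348
finger_force: 0.0
```

Request:
carry_out --rows '[[[0,0,0],[0,0,0],1],[[0,0,0],[0,0,0],1],[[0,0,0],[0,0,0],1],[[0,0,0],[0,0,0],1],[[0,0,0],[0,0,0],1]]' --newtons 25

```text
clock: 9.7
tool_pos: [0.5308, -0.0743, 0.1066]
eef_rot: [0.671, 0.726, 0.11, 0.104]
contact_force: [-2.5, 0.4, 5.5]
opening: 0.138
finger_force: 24.1
```

Request:
carry_out --rows '[[[0,0.1,-0.3],[0,0,0],1],[[0,0.2,-0.65],[0,0,0],1],[[0,0.35,-1.1],[0,0,0],1],[[0,0.5,-1.6],[0,0,0],1],[[0,0.63,-2],[0,0,0],1],[[0,0.63,-2],[0,0,0],1]]'

```text
clock: 10.3
tool_pos: [0.5315, -0.0741, 0.1281]
eef_rot: [0.671, 0.726, 0.11, 0.104]
contact_force: [-2.9, -0.4, -1.8]
opening: 0.137
finger_force: 24.3
```

Run:
```python
from plant import r
import cv2,pickle
from h import *
d={n:r.snapshot(n) for n in("scene","wrist")};st=d["st"]=r.get_state();pickle.dump(d,open("s6.pkl","wb"))
print(st["tool_pos"],st["contact_force"],st["moment"],st["clock"],st["opening"]*88,st["finger_force"])
c=np.zeros((384,800,3),np.uint8)
c[:288,:384]=cv2.resize(d["wrist"]["image"][...,::-1],(384,288))
c[:384,400:800]=crop(d["scene"],174,120,100,96,4)
cv2.imwrite("pics/a6.png",c)
```

```text
[ 0.53156011 -0.07423713  0.127811  ] [-2.11916634 -0.6160198  -1.57940812] [-0.19603154  1.19251502  0.03951718] 10.4 11.626310949038462 24.343649446964264
```

View pics/a6.png

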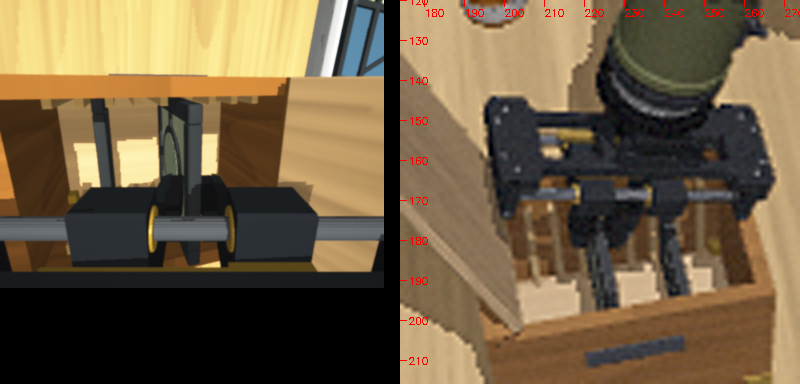

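The panel is up 2 cm and held, and it clears the flap. I'll continue lifting and bring the tool upright while the panel is still guided by the grooves.

Request:
carry_out --rows '[[[0,0.3,-0.95],[0,0,0],1],[[0,0.6,-1.91],[0,0,0],1],[[0,0.9,-2.86],[0,0,0],1],[[0,1.07,-3.82],[4,0,0],1],[[0,1.22,-4.79],[8.5,0,0],1],[[0,1.22,-5.3],[13,0,0],1],[[0,1.23,-5.81],[17.4,0,0],1],[[0,1.23,-5.81],[17.4,0,0],1],[[0,1.23,-5.81],[17.4,0,0],1]]'

```text
clock: 11.3
tool_pos: [0.5267, -0.0749, 0.1861]
eef_rot: [0.68, 0.734, 0.0, 0.002]
contact_force: [-0.7, 0.3, -3.2]
opening: 0.095
finger_force: 25.0
```

Run:
```python
from plant import r
import cv2,pickle
from h import *
d={n:r.snapshot(n) for n in("scene","wrist")};st=d["st"]=r.get_state();pickle.dump(d,open("s7.pkl","wb"))
print(st["tool_pos"],R.from_quat(st["eef_rot"]).as_matrix().round(3).tolist(),st["contact_force"],st["moment"],st["clock"],st["opening"]*88,st["finger_force"],st["q"])
c=np.zeros((384,800,3),np.uint8)
c[:288,:384]=cv2.resize(d["wrist"]["image"][...,::-1],(384,288))
c[:384,400:800]=crop(d["scene"],174,110,100,96,4)
cv2.imwrite("pics/a7.png",c)
```

```text
[ 0.52515046 -0.07491727  0.18588493] [[-0.078, 0.997, 0.001], [0.997, 0.078, -0.004], [-0.004, 0.001, -1.0]] [ 0.58894065  0.66873068 -2.06569546] [-0.05700733 -0.33898417 -0.05473302] 11.4 8.758620445290234 24.999991049990058 [ 0.47604656  0.72460971 -0.71429281  1.89081663  0.6709805   0.78155279
 -0.53462574]
```

View pics/a7.png

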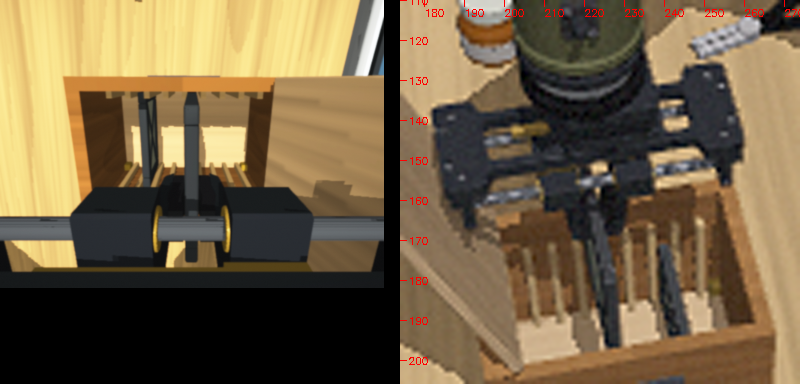

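The panel now sits flush in the pads (8.8 mm opening) with the tool upright. The short panel is undisturbed and the flap is still open. Now for the light's position by sub-pixel edge fits.

Run:
```python
import cv2,pickle
from h import *
np.set_printoptions(precision=4,suppress=True)
d=pickle.load(open("s0.pkl","rb"));T,S=d["top"],d["scene"]
hs=cv2.cvtColor(T["image"],cv2.COLOR_RGB2HSV)
m=cv2.inRange(hs,(0,0,150),(180,40,255));m[:,:118]=0;m[:,156:]=0;m[:125]=0;m[240:]=0
c=max(cv2.findContours(m,0,1)[0],key=cv2.contourArea)
q=cv2.approxPolyDP(c,3,True)[:,0];print("top quad",q.tolist())
# left edge of lit face (top edge z .26) and right edge (z .04)
for name,z,f in(("T",.26,np.min),("B",.04,np.max)):
    P=[]
    for v in range(165,216,3):
        u=np.where(m[v])[0]; e=f(u)+(-.5 if f is np.min else .5); P.append(onz(T,e,v,z)[:2])
    P=np.array(P);k=np.polyfit(P[:,0],P[:,1],1);print("top",name,np.degrees(np.arctan(k[0])),"y at x=.5:",np.polyval(k,.5))
# scene: far (lit) top edge, dark shadow/wood->white going down
g=cv2.cvtColor(S["image"],cv2.COLOR_RGB2HSV)
m2=cv2.inRange(g,(0,0,140),(180,40,255));P=[]
for u in range(195,315,5):
    v=np.where(m2[285:345,u])[0]+285
    # first white
    P.append(onz(S,u,v[0]-.5,.26)[:2])
P=np.array(P);k=np.polyfit(P[:,0],P[:,1],1);print("scene",np.degrees(np.arctan(k[0])),np.polyval(k,.5),(P[:,1]-np.polyval(k,P[:,0])).std())
m2[:285]=0;m2[365:]=0;m2[:,:175]=0;m2[:,335:]=0
c=max(cv2.findContours(m2,0,1)[0],key=cv2.contourArea);print("scene u-range",c[:,0,0].min(),c[:,0,0].max(),cv2.approxPolyDP(c,2,True)[:,0].tolist())
```

```text
top quad [[124, 136], [132, 218], [146, 229], [137, 152]]
top T 8.731285411206526 y at x=.5: 0.3620335682395398
top B 7.650695527968691 y at x=.5: 0.35144527774869505
scene -1.3176467123480067 0.3465724929294838 0.02125490877546371
scene u-range 183 325 [[325, 295], [323, 293], [183, 332], [183, 336], [306, 303], [312, 296], [317, 301]]
```

Request:
carry_out --rows '[[[0,0,-1],[0,0,0],1],[[0,0,-2.2],[0,0,0],1],[[0,0,-3.6],[0,0,0],1],[[0,0,-5],[0,0,0],1],[[0,0,-6.5],[0,0,0],1],[[0,0,-8],[0,0,0],1],[[0,0,-9.3],[0,0,0],1],[[0,0,-10],[0,0,0],1],[[0,0,-10],[0,0,0],1]]'

```text
clock: 12.3
tool_pos: [0.5262, -0.0741, 0.2877]
eef_rot: [0.679, 0.734, -0.0, 0.002]
contact_force: [-0.0, 0.6, -3.5]
opening: 0.098
finger_force: 25.0
```

Request:
carry_out --rows '[[[1.5,0.05,0],[0,0,-4],1],[[4,0.15,0],[0,0,-11],1],[[7,0.25,0],[0,0,-19],1],[[10,0.35,0],[0,0,-27],1],[[13.2,0.5,0],[0,0,-35.5],1],[[16.4,0.6,0],[0,0,-44],1],[[19.6,0.7,0],[0,0,-52.5],1],[[22.8,0.85,0],[0,0,-61],1],[[26,0.95,0],[0,0,-69.5],1],[[29,1.05,0],[0,0,-78],1],[[32,1.2,0],[0,0,-86],1],[[33.9,1.25,0],[0,0,-92.7],1]]' --newtons 32

```text
clock: 13.5
tool_pos: [0.5101, 0.2682, 0.285]
eef_rot: [-0.068, 0.998, -0.0, -0.001]
contact_force: [-0.2, 1.2, -3.3]
opening: 0.1
finger_force: 32.0
```

Request:
carry_out --rows '[[[0,0,0],[0,0,0],1],[[0,0,0],[0,0,0],1],[[0,0,0],[0,0,0],1]]'

```text
clock: 13.8
tool_pos: [0.5117, 0.2637, 0.2849]
eef_rot: [-0.062, 0.998, -0.002, -0.001]
contact_force: [0.2, -0.4, -3.2]
opening: 0.097
finger_force: 32.0
```

Run:
```python
from plant import r
import cv2,pickle
from h import *
d={n:r.snapshot(n) for n in("scene","top","wrist")};st=d["st"]=r.get_state();pickle.dump(d,open("s8.pkl","wb"))
np.set_printoptions(precision=4,suppress=True)
M=R.from_quat(st["eef_rot"]).as_matrix()
print(st["tool_pos"],M.round(3).tolist(),np.degrees(np.arctan2(M[1,1],M[0,1])),st["contact_force"],st["clock"],st["opening"]*88)
c=np.zeros((600,800,3),np.uint8)
c[:300,:400]=cv2.resize(d["wrist"]["image"][...,::-1],(400,300))
c[:300,400:]=crop(d["top"],100,120,100,75,4)
c[300:,:800]=crop(d["scene"],150,220,200,150,4)[:300]
c[300:600,:800]=crop(d["scene"],150,265,200,75,4)
cv2.imwrite("pics/a8.png",c)
```

```text
[0.512  0.2636 0.2854] [[-0.992, -0.123, -0.0], [-0.123, 0.992, -0.004], [0.001, -0.004, -1.0]] 97.07027959847028 [ 0.3951 -0.8117 -3.4115] 13.95 8.914004577352891
```

View pics/a8.png

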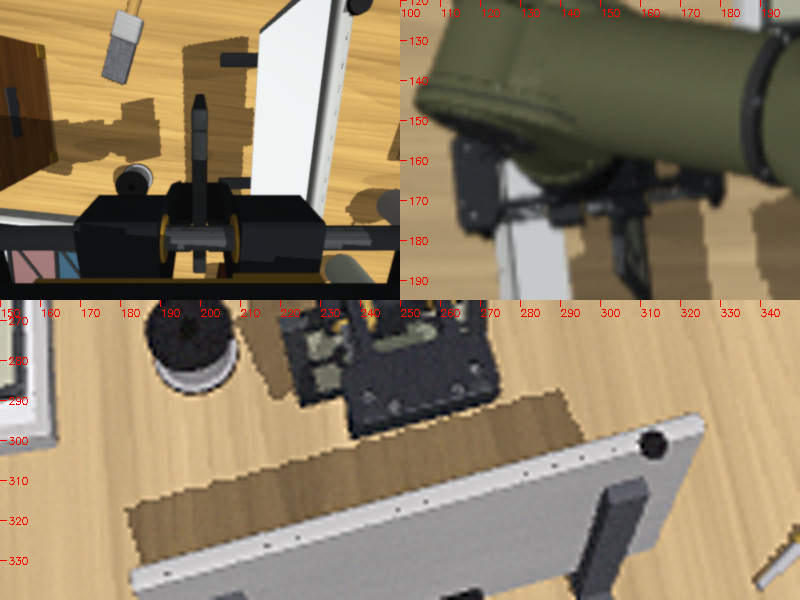

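The wrist view shows the panel edge-on at column 200 of the view, with the lit face to its right; the face's top edge runs from (331,0) to (306,195). The scene view shows the hand roughly parallel to the plate, with the plate's top corners at (131,572) and (697,413) in the crop. Last numeric check of the face position:

Run:
```python
import cv2,pickle
from h import *
np.set_printoptions(precision=4,suppress=True)
d=pickle.load(open("s8.pkl","rb"));w,S,st=d["wrist"],d["scene"],d["st"]
g=cv2.cvtColor(w["image"],cv2.COLOR_RGB2GRAY).astype(int)
print(g[100,395:452].tolist());print(g[200,380:430].tolist())
P=[];B=[]
for v in range(50,236,10):
    u=np.arange(300,460);row=g[v,300:460]
    wh=np.where(row>225)[0]; B.append(onz(w,300+wh[0]-.5,v,.04)[:2])
    # first falling edge after the lit face
    k=wh[0]
    while row[k+1]>=row[wh[0]+5]-14:k+=1
    P.append([*onz(w,300+k+.5,v,.26)[:2]])
for n,A in(("T",P),("B",B)):
    A=np.array(A);k=np.polyfit(A[:,0],A[:,1],1);res=A[:,1]-np.polyval(k,A[:,0]);print(n,A[0],A[-1],np.degrees(np.arctan(k[0])),np.polyval(k,.5),res.std())
print("scene corners",onz(S,182.3,332.6,.26),onz(S,323.9,292.9,.26))
print("bottom corner low-x",onz(w,335,41,.04))
# panel in wrist: dark columns
for v in(130,160,190,220):
    u=[x for x in range(235,280) if g[v,x]<100];print(v,u[:1],u[-1:],onz(w,(u[0]+u[-1])/2,v,.19))
```

```text
[242, 242, 242, 242, 242, 242, 242, 242, 242, 242, 242, 242, 242, 242, 240, 228, 173, 96, 63, 60, 61, 63, 69, 82, 99, 118, 135, 154, 173, 190, 205, 214, 218, 220, 220, 218, 217, 215, 214, 214, 213, 213, 213, 209, 201, 192, 185, 183, 184, 184, 184, 184, 184, 184, 184, 184, 183]
[243, 243, 243, 243, 243, 243, 243, 243, 243, 243, 243, 243, 243, 243, 243, 243, 242, 238, 202, 114, 66, 62, 63, 67, 75, 92, 111, 132, 151, 170, 190, 207, 217, 220, 220, 219, 217, 215, 213, 210, 196, 192, 208, 210, 201, 190, 183, 182, 183, 183]
T [0.4031 0.3332] [0.5006 0.3458] 7.458957648563826 0.34572573025872544 0.00015688974958647095
B [0.3662 0.3359] [0.5893 0.3641] 7.3945276468674015 0.35304980685312515 0.0003673793950058899
scene corners [0.6487 0.3732 0.26  ] [0.3553 0.3346 0.26  ]
bottom corner low-x [0.3565 0.337  0.04  ]
130 [236] [279] [0.4573 0.2589 0.19  ]
160 [237] [279] [0.4803 0.2622 0.19  ]
190 [237] [279] [0.5046 0.2653 0.19  ]
220 [238] [279] [0.5302 0.2689 0.19  ]
```

Run:
```python
import cv2,pickle
from h import *
d=pickle.load(open("s8.pkl","rb"));w,st=d["wrist"],d["st"]
M=R.from_quat(st["eef_rot"]).as_matrix();p=st["tool_pos"]
for top in(.014,.0185,.023):
    for zz in(top,top-.115):print(top,zz,proj(w,p+.055*M[:,0]+np.array([0,0,zz])).round(1),proj(w,p+.055*M[:,0]-.0045*M[:,1]+np.array([0,0,zz])).round(1))
g=cv2.cvtColor(w["image"],cv2.COLOR_RGB2GRAY).astype(int)
print(g[110:150,255].tolist())
```

```text
0.014 0.014 [253.7 147.6] [243.1 147.6]
0.014 -0.101 [254.8 129.3] [249.1 129.3]
0.0185 0.0185 [253.6 149. ] [242.7 149. ]
0.0185 -0.0965 [254.8 129.7] [249.  129.7]
0.023 0.023 [253.5 150.4] [242.2 150.5]
0.023 -0.092 [254.8 130.1] [248.8 130.1]
[99, 98, 99, 97, 96, 95, 95, 97, 98, 90, 56, 28, 21, 20, 20, 21, 21, 20, 21, 21, 21, 20, 21, 21, 21, 21, 21, 20, 21, 28, 42, 51, 57, 61, 62, 62, 61, 61, 61, 60]
```

Run:
```python
import cv2,pickle
from h import *
from scipy.optimize import brentq
d=pickle.load(open("s8.pkl","rb"));w,st=d["wrist"],d["st"]
M=R.from_quat(st["eef_rot"]).as_matrix();p=st["tool_pos"]
for top in(.012,.0185,.025):
  f=lambda x,z,v:proj(w,p+x*M[:,0]+np.array([0,0,z]))[1]-v
  print(top,"top corner x",brentq(f,0,.12,args=(top,139.7)),"bottom corner x",brentq(f,0,.12,args=(top-.115,120.)))
d=pickle.load(open("s7.pkl","rb"));w,st=d["wrist"],d["st"];g=cv2.cvtColor(w["image"],cv2.COLOR_RGB2GRAY).astype(int)
M=R.from_quat(st["eef_rot"]).as_matrix();p=st["tool_pos"]
print(g[110:180,255].tolist());
```

```text
0.012 top corner x 0.05813586835205268 bottom corner x 0.06205136645505843
0.0185 top corner x 0.05877841246442601 bottom corner x 0.06229418596641878
0.025 top corner x 0.059420956576799355 bottom corner x 0.0625370054777791
[156, 156, 156, 155, 156, 155, 156, 155, 155, 155, 156, 141, 89, 42, 38, 40, 41, 41, 41, 41, 40, 42, 41, 41, 41, 41, 41, 42, 42, 49, 63, 72, 75, 79, 79, 79, 79, 77, 79, 76, 77, 76, 75, 75, 75, 75, 73, 72, 72, 73, 71, 72, 71, 69, 67, 60, 48, 43, 58, 69, 72, 73, 72, 72, 71, 72, 72, 71, 71, 71]
```

Request:
carry_out --rows '[[[-0.2,0.2,1],[0,-0.4,-0.1],1],[[-0.4,0.4,2.5],[0,-0.8,-0.2],1],[[-0.65,0.67,4.2],[0,-1.2,-0.3],1],[[-0.65,0.67,5.7],[0,-1.2,-0.3],1],[[-0.65,0.67,6.8],[0,-1.2,-0.3],1],[[-0.65,0.67,7.6],[0,-1.2,-0.3],1],[[-0.65,0.67,8.1],[0,-1.2,-0.3],1],[[-0.65,0.67,8.4],[0,-1.2,-0.3],1],[[-0.65,0.67,8.4],[0,-1.2,-0.3],1],[[-0.65,0.67,8.4],[0,-1.2,-0.3],1],[[-0.65,0.67,8.4],[0,-1.2,-0.3],1],[[-0.65,0.67,8.4],[0,-1.2,-0.3],1]]'

```text
clock: 15.15
tool_pos: [0.5175, 0.2721, 0.2019]
eef_rot: [-0.065, 0.998, -0.001, 0.011]
contact_force: [-0.5, 0.1, -2.3]
opening: 0.101
finger_force: 32.0
```

Run:
```python
import cv2,pickle
from h import *
from plant import r
from scipy.optimize import brentq
np.set_printoptions(precision=4,suppress=True)
w=r.snapshot("wrist");S=r.snapshot("scene");st=r.get_state();pickle.dump((w,S,st),open("s9.pkl","wb"))
M=R.from_quat(st["eef_rot"]).as_matrix();p=st["tool_pos"];c=np.array([.502,.3528,0]);n=np.array([.1288,-.9917,0]);t=np.array([.9917,.1288,0])
print(p,"dist",(p-c)@n,"lat",(p-c)@t,"yaw",np.degrees(np.arctan2(M[1,1],M[0,1])),M[:,2],st["contact_force"],st["moment"],abs(st["qd"]).max(),st["clock"],st["opening"]*88)
g=cv2.cvtColor(w["image"],cv2.COLOR_RGB2GRAY).astype(int);print(g[110:150,255].tolist())
B=[]
for v in range(60,200,10):
    row=g[v,262:460];B.append(onz(w,262+np.where(row>225)[0][0]-.5,v,.04)[:2])
B=np.array(B);k=np.polyfit(B[:,0],B[:,1],1);print("face",np.degrees(np.arctan(k[0])),np.polyval(k,.5))
```

```text
[0.5175 0.272  0.2018] dist 0.08215839581529039 lat 0.004956781890910233 yaw 97.45339892953432 [ 0.0209  0.0001 -0.9998] [-0.3663 -0.6083 -3.1826] [ 0.0095 -0.1051 -0.0146] 0.0034405463359088537 15.25 8.163033842671142
[95, 98, 100, 100, 101, 98, 96, 96, 96, 87, 54, 28, 20, 19, 20, 20, 21, 21, 20, 20, 20, 20, 20, 19, 21, 21, 20, 21, 22, 30, 43, 51, 57, 61, 62, 62, 62, 61, 61, 61]
face 7.361467131519973 0.3531517543310322
```

Request:
carry_out --rows '[[[0,0,0.1],[0,0,0],1],[[0,0,0.2],[0,0,0],1],[[0,0,0.2],[0,0,0],1],[[0,0,0.2],[0,0,0],1],[[0,0,0.2],[0,0,0],1],[[0,0,0.2],[0,0,0],1],[[0,0,0.2],[0,0,0],1],[[0,0,0.2],[0,0,0],1]]'

```text
clock: 16.05
tool_pos: [0.5174, 0.272, 0.1995]
eef_rot: [-0.065, 0.998, -0.001, 0.01]
contact_force: [-0.1, 0.3, -3.6]
opening: 0.095
finger_force: 32.0
```

Run:
```python
from plant import r
s=r.get_state();print(s["tool_pos"],s["contact_force"],s["moment"],abs(s["qd"]).max(),s["opening"]*88,s["finger_force"])
if abs(s["contact_force"][:2]).max()<3 and -6<s["contact_force"][2]<-1: print(r.finish_job())
```

```text
[0.51741957 0.27195421 0.19952965] [-0.06436612  0.31699045 -3.57197921] [ 0.05055008 -0.17497871 -0.0128614 ] 0.002074237399817537 8.403376079992222 31.983424052596092
the job is handed in; nothing more can be done
None
```

The job is handed in: the flap stands open and the tall panel is held still, upright and square to the lit face, about 8 cm away, with no contact force beyond its own weight; by measurement it sits about 1 cm above the face's centre so the gripper clears the top of the light.

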